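# Load the nut mill, refit its knob and hold it running

## Task

Pour all six hazelnuts from the white scoop into the mill's steel hopper and stand the scoop upright on the table again, leaving the mug, the candle and the blue carton where they stand. Then pick up the loose black knob, turn it so that the white pointer end matches the flat of the mill's D-shaft, and push it fully home on the shaft. Keep pressing so that the spring-loaded spindle stays right down, and finish while still holding the knob pressed down: do not let go.

Things in the scene. Friction and masses are not known exactly. Their poses are not given: they have to be found in the camera images.
- hopper_rim (a point): centre of the mouth of the nut mill's round steel hopper, at rim height, 117 mm above the table: 120 mm across at the rim, walls 3 mm, 48 mm deep inside, narrowing to 80 mm across at the floor. Axes as for the mill; the spindle stands 118 mm from this point towards the mill's -y
- mill: nut mill, a low blue box with a grey deck, 140 (x) x 228 (y) mm, deck 65 mm above the table, fixed to the table; origin at the centre of its underside; -x is its front (with a drawer), z up. The hopper stands on the deck 52 mm to +y, the spindle 66 mm to -y. A wall with a framed picture rises behind the table, at about x = 0.7 m: do not lean the hand that way
- shaft_foot (a point): point on the D-shaft's axis at the top of its round boss (26 mm across), 78.5 mm above the table, 14 mm above the deck. The steel shaft rises 21 mm above this point: 14 mm across, with one flat 3.5 mm from the axis, facing this point's -x; a white tick on the boss marks that side; its top 6 mm taper to 60 percent. Shaft and boss do not turn; pressed, they sink with this point. z up
- spindle (a joint): how far the spindle (shaft and boss) is pressed down, m: 0 free, 0.006 fully down on its stop. A spring pushes it back up: 3.5 N to start it moving, 7.7 N when fully down; pressed, it makes the mill run
- knob_center (a point): centre (half-way up) of the loose black knob, standing on the table, bore downward: 45 mm long (its x), 30 mm across its two parallel flat grip sides (its +y and -y faces), 44 mm tall, 50 g. A white pointer line marks its -x end (on the top and down the end). z up. Fully home on the shaft, this point is 22 mm above shaft_foot and both x axes point the same way
- knob: the same knob; origin at the centre of its underside, same axes. The D-bore opens there, is 26 mm deep, with 1 mm clearance all round the shaft; the bore's flat is on the knob's -x side, that of the white pointer. Home, the underside rests on the boss
- scoop_center (a point): white plastic scoop cup with the nuts in it: point half-way up (21 mm above its underside), midway between its two parallel flat sides (56 mm apart outside, its +y and -y faces, 42 mm tall), over the middle of its floor (x from -34 to +30 mm of this point). Open on top, walls 3 mm, 70 to 100 g empty; z up
- scoop: the same scoop; origin at its underside, 21 mm below scoop_center, same axes. Back wall upright at x = -34 mm, with a small thumb tab behind it to x = -59 mm. The front wall leans out by 49 degrees from upright, from x = +30 mm at the floor to the pouring lip, whose edge is at x = +80 mm, z = 42 mm
- nut0_center (a point): centre of hazelnut 1 of 6: a round smooth brown nut, 15 mm across, 11 g, rolls and slides easily; starts on the floor of the scoop
- nut1_center (a point): centre of hazelnut 2 of 6: a round smooth brown nut, 15 mm across, 11 g, rolls and slides easily; starts on the floor of the scoop
- nut2_center (a point): centre of hazelnut 3 of 6: a round smooth brown nut, 15 mm across, 11 g, rolls and slides easily; starts on the floor of the scoop
- nut3_center (a point): centre of hazelnut 4 of 6: a round smooth brown nut, 15 mm across, 11 g, rolls and slides easily; starts on the floor of the scoop
- nut4_center (a point): centre of hazelnut 5 of 6: a round smooth brown nut, 15 mm across, 11 g, rolls and slides easily; starts on the floor of the scoop
- nut5_center (a point): centre of hazelnut 6 of 6: a round smooth brown nut, 15 mm across, 11 g, rolls and slides easily; starts on the floor of the scoop
- mug: white mug, 86 mm across and 92 mm tall with a handle, standing on the table; origin at its underside; leave alone
- candle: candle in a glass, 76 mm across, 90 mm tall; origin at the centre of its underside; leave alone
- cream_box: blue and white carton, 63 x 77 mm, 46 mm tall; origin at the centre of its underside; leave alone
Mind the look-alikes: they are no part of the job. What is meant by the knob is not yellow, and is the smaller of those in its own colour.

How it is judged:
On the way, in this order (a step that is already met when the one before it is completed fails the run):
1. all six nuts lie in the hopper (horizontal distance between each of nut0_center, nut1_center, nut2_center, nut3_center, nut4_center, nut5_center and hopper_rim below 0.057 m and z of nut0_center in the frame of hopper_rim between -0.052 and 0 m and z of nut1_center in the frame of hopper_rim between -0.052 and 0 m and z of nut2_center in the frame of hopper_rim between -0.052 and 0 m and z of nut3_center in the frame of hopper_rim between -0.052 and 0 m and z of nut4_center in the frame of hopper_rim between -0.052 and 0 m and z of nut5_center in the frame of hopper_rim between -0.052 and 0 m), for 0.2 s.
2. the scoop stands upright on the table, let go (angle between scoop_center's own z axis and vertical below 0.1 rad and height (world z) of scoop_center between 0.015 and 0.026 m and contact force between the fingers and scoop below 0.2 N), for 0.2 s.
3. the knob is fully home on the D-shaft (horizontal distance between knob_center and shaft_foot below 0.004 m and z of knob_center in the frame of shaft_foot below 0.0245 m and angle between the x axis of knob_center and the x axis of shaft_foot, either way round below 0.45 rad and angle between the z axis of knob_center and the z axis of shaft_foot, either way round below 0.15 rad), for 0.1 s.
At the end, for the whole second after the job is handed in: All six nuts in the hopper, below its rim; scoop upright on the table (0.1 rad), let go; knob home on the D-shaft (4 mm of its axis, underside within 2.5 mm of the boss, matched within 0.45 rad, upright within 0.15 rad); gripper still on the knob, holding the spindle at least 4 of 6 mm down (all of step 1 and all of step 2 and all of step 3 and value of joint spindle above 0.004 m and contact force between the fingers and knob above 1 N); the arm keeps its last pose, push and grip.
It fails at once if the mug is moved by more than 30 mm or tipped (distance of mug from where it was at the start of the episode above 0.03 m or angle between mug's own z axis and vertical above 0.3 rad).
It fails at once if the candle is moved by more than 30 mm or tipped (distance of candle from where it was at the start of the episode above 0.03 m or angle between candle's own z axis and vertical above 0.3 rad).
It fails at once if the blue carton is moved by more than 30 mm or tipped (distance of cream_box from where it was at the start of the episode above 0.03 m or angle between cream_box's own z axis and vertical above 0.3 rad).
It also fails if it takes over 64 s, if anything falls off the work surface, if the arm or the gripper's body presses on something with over 40 N, if the wrist force passes 120 N, or if a joint passes its speed limit or range.

## Robot

A 6-joint arm with a two-finger parallel gripper is mounted at the origin on the work surface; the furniture and walls round the work are solid. World frame = base frame: x ahead of the robot, y to its left, z up, the work surface at z = 0. Lengths are in m, angles in rad, forces in N, time in s.
With the tool pointing down it reaches from about 0.325 to 0.775 m from the base axis. Payload 9.3 kg.
Tool frame: the origin (TCP) lies on the centre line of the jaws, within the pads' length; the fingertips stand 22 mm ahead of it and the grasp point (between the pads) lies 3 mm ahead of it; z points along the fingers, y is the line along which they close (so a half turn about z gives the same grasp; the last joint's range is limited). The gripper opens to 85 mm and grips with 20 to 120 N. Pads are 22 mm wide; open, the fingers measure 114 mm over their backs; the gripper's body (76 mm by 85 mm) begins 54 mm behind the grasp point. The pads swing forward as they close: fully open they stand 13 mm farther back than shut.
Start: joints at [-1.299, 0.259, 0.021, 1.334, 0, 1.418], TCP at [0.227, -0.501, 0.253] pointing down, gripper open.
Joint ranges: [-3.04, 3.04], [-0.91, 1.82], [-1.04, 1.36], [-1.92, 1.95], [-1.52, 1.45], [-3.14, 3.14]. Speed limits (rad/s): [2.22, 2.22, 2.79, 3.14, 3.14, 3.14].

## Interface

Orientations are given as a unit quaternion [w, x, y, z].
In Python, from bench import sense, cams, ctrl gives the robot as it stands.
- The arm moves only by the tool move_arm, never from a script. Its argument "moves" is a list of rows, each an object with "jaw": the opening, from 0 (shut) to 1 (fully open); "dp": the shift along the tool's x, y, z in units of 0.25 m (1.0 is 0.25 m), a list of three; "dr": the turn, a rotation vector about the tool's x, y, z in units of 180 degrees (1.0 is 180 degrees), a list of three. In form: [{"jaw": jaw, "dp": [dx, dy, dz], "dr": [wx, wy, wz]}, ...]. A call has 1 to 12 rows; each row is the pose to reach, as a shift and turn from the pose commanded when the call began, along the tool's axes at that moment, turning the shorter way round; what a row does not reach only later rows make up. A row lasts 1/8 s, in which the tool goes at most 62.5 mm and 10.7 degrees, less where a joint would pass 70% of its speed; a pose out of reach is approached as far as the arm can. A call with a number of a shift or a turn outside -1 to 1 is refused whole. A call with a gripper value outside its range is refused whole. The fingers move at their own pace and stop on an object; "squeeze" is the grip in N (left out, the last holds). Time passes only in rows, so rows that repeat a pose let the fingers close. It gives the time, the measured TCP pose, the force, the opening and the grip force at its end, in the units of the state.
- sense(): the state, without advancing time (a new reading comes with each control period).
- cams.snapshot(name): name is "scene" or "top"; returns (picture, depth): 384x512x3 uint8, red, green, blue; 384x512 float32, m along the optical axis (not along the pixel's ray), 0 where there is no reading.
- cams.camera_model(name): a dict with "fovy" (degrees; the focal length in pixels is half the picture's height over the tangent of half this angle, whatever the lens; pixels are square), "cx", "cy" (the principal point, pixels), "extrinsics" (4x4, takes a point from camera to world coordinates). Camera axes: x right, y up, looking along -z (the intrinsics and any distortion apply to the point x, -y, -z); pixel columns grow to the right and rows downward; lengths in m; the calibration is good to about 2 mm. A picture is of the moment at which its call begins. camera_model takes no time and is no camera call.
- ctrl.close_job(): hands the job in; it is judged then, once.
The state is a dict: "t": time; "joint_positions": joint angles; "joint_vel": joint speeds; "joint_torque": joint torques, N m; "eef_pos": TCP position; "eef_rot": TCP orientation; "force": force on the tool from outside, world axes, zero at the start; "torque": the same for the moment, N m; "width": finger opening in m; "grasp_force": force on a finger pad.
Only numpy, scipy, OpenCV 4.12 (cv2) and the standard library are available. Lean on these libraries where they do the work, as an engineer would, in place of code of your own. Each camera call takes 0.05 s, during which the arm holds its last target. There are 200 camera calls.

## Working session

There is one attempt and no reset: what is moved stays moved. The work goes in short steps, Python scripts to look and compute and a tool call to move; the robot and the scene stay as the last step left them, time stands still between calls to the robot, and variables do not carry over. Pictures are saved under pics/ and viewed, at most 10 in all, crops included, and the job is handed in when it is done.

Besides the shell and the picture viewer there is one more tool, called after "Call:" as name(argument=value, ...), one argument or row to a line, values as JSON. move_arm: Moves the arm, as the interface text tells. Shifts and turns lie within -1 to 1; 1 stands for 0.25 m of shift or 180 degrees of turn. Its arguments: {"type":"object","properties":{"moves":{"type":"array","items":{"type":"object","properties":{"jaw":{"type":"number"},"dp":{"type":"array","items":{"type":"number"}},"dr":{"type":"array","items":{"type":"number"}}}}},"squeeze":{"type":"number"}},"required":["moves"]}

```bash
mkdir -p pics; cat > h.py <<'E'
import numpy as np, cv2
from bench import sense, cams, ctrl
def snap(n,f):
    im,d=cams.snapshot(n); cv2.imwrite(f'pics/{f}.png',im[:,:,::-1]); np.savez(f'pics/{f}.npz',im=im,d=d); return im,d
def world(n,d):
    m=cams.camera_model(n); f=192/np.tan(np.radians(m['fovy'])/2)
    v,u=np.mgrid[0:384,0:512]
    P=np.stack([(u-m['cx'])/f*d,-(v-m['cy'])/f*d,-d],-1)
    E=np.array(m['extrinsics']); return P@E[:3,:3].T+E[:3,3]
E
python3 - <<'E'
from h import *
for n in ['scene','top']:
    snap(n,n+'0'); print(cams.camera_model(n))
print(sense())
a=[cv2.imread(f'pics/{n}0.png') for n in('top','scene')]
cv2.imwrite('pics/t0.png',cv2.resize(a[0],(800,600),interpolation=cv2.INTER_CUBIC))
cv2.imwrite('pics/s0.png',cv2.resize(a[1],(800,600),interpolation=cv2.INTER_CUBIC))
E
```

```text
{'fovy': 47.22265744999953, 'cx': 258.46162406349833, 'cy': 194.4876418541922, 'extrinsics': array([[-0.47267966,  0.39792578, -0.78627541, -0.3692668 ],
       [-0.88122489, -0.20930985,  0.42383025,  0.53633346],
       [ 0.00407779,  0.8932214 ,  0.44959861,  0.58734969],
       [ 0.        ,  0.        ,  0.        ,  1.        ]])}
{'fovy': 49.26177401577007, 'cx': 252.53552635187714, 'cy': 187.54385786717233, 'extrinsics': array([[-9.96266936e-03,  9.91707535e-01, -1.28128493e-01,
         3.46881378e-01],
       [-9.99950056e-01, -9.98223944e-03,  4.89428358e-04,
         6.67076529e-02],
       [-7.93639511e-04,  1.28126970e-01,  9.91757455e-01,
         1.07446397e+00],
       [ 0.00000000e+00,  0.00000000e+00,  0.00000000e+00,
         1.00000000e+00]])}
{'t': 0.1, 'joint_positions': array([-1.29859718e+00,  2.59134683e-01,  2.08457641e-02,  1.33367702e+00,
        5.98504401e-06,  1.41821562e+00]), 'joint_vel': array([-0.00101878,  0.00112988,  0.00109111, -0.00147321, -0.00061255,
        0.00183013]), 'joint_torque': array([ 5.02089228e-03, -5.56695342e+01,  3.45066977e+01,  1.16630743e-02,
       -1.40190823e-04,  2.38553872e-05]), 'eef_pos': array([ 0.22661505, -0.50091045,  0.25273045]), 'eef_rot': array([-5.83939786e-04,  9.77529752e-01,  2.10796683e-01, -3.19688046e-05]), 'force': array([0.40259255, 0.89445831, 0.08898153]), 'torque': array([ 0.01137312, -0.02550566,  0.04248848]), 'grasp_force': 0.0, 'width': 0.08542814654355632}
```

View pics/t0.png

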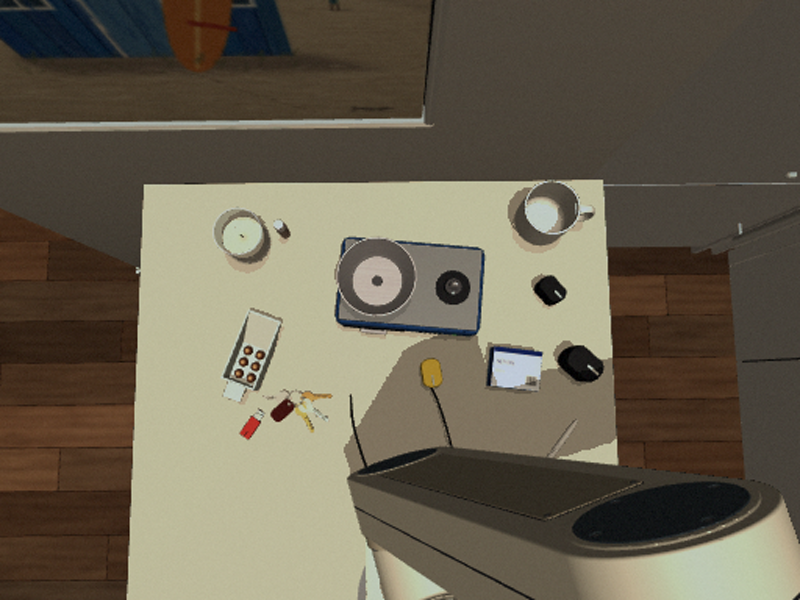

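View pics/s0.png

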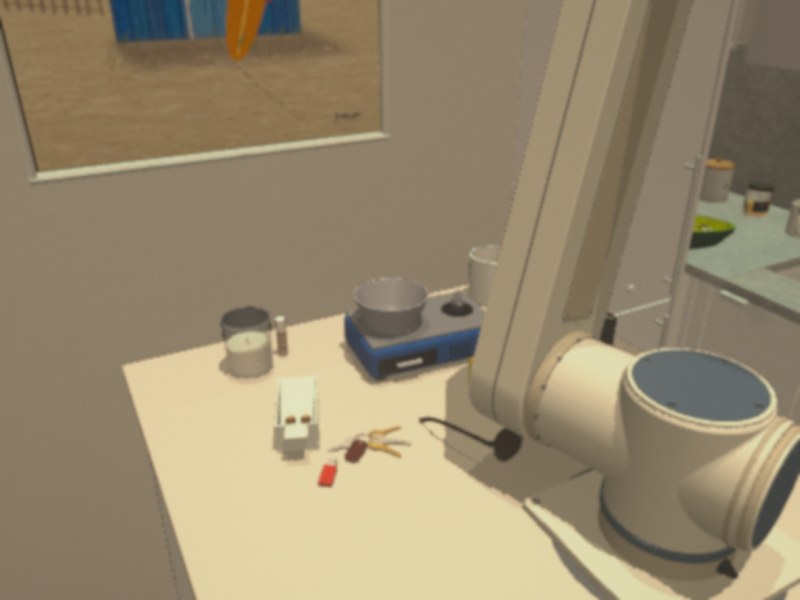

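Top view at 800x600: scoop at about (253,352), mill hopper at (377,280), spindle at (453,287), small black knob at (549,290) with a bigger look-alike at (580,363). I'll enlarge these next.

```bash
python3 - <<'E'
from h import *
z=np.load('pics/top0.npz'); im,d=z['im'],z['d']; W=world('top',d)
def crop(x0,y0,w,h,s): 
    return cv2.resize(im[y0:y0+h,x0:x0+w,::-1],None,fx=s,fy=s,interpolation=cv2.INTER_CUBIC)
A=crop(135,190,60,75,8) # 480x600
B=cv2.vconcat([crop(330,165,40,37,8),crop(270,165,40,38,8)])
cv2.imwrite('pics/c0.png',cv2.hconcat([A,B]))
# masks
def pts(x0,y0,w,h,zl,zh):
    S=W[y0:y0+h,x0:x0+w].reshape(-1,3); return S[(S[:,2]>zl)&(S[:,2]<zh)]
def rep(n,S): 
    c,(w,h),a=cv2.minAreaRect(S[:,:2].astype(np.float32)); print(n,len(S),S.mean(0).round(4),'rect',np.round(c,4),np.round((w,h),4),round(a,1))
print('table z',np.median(pts(150,300,50,30,-1,1)[:,2]))
rep('knobtop',pts(335,172,35,28,.036,.06))
rep('scoop top',pts(135,190,60,75,.034,.06))
rep('hoprim',pts(205,145,70,70,.112,.14))
rep('deck',pts(205,145,120,80,.055,.072))
rep('shaft',pts(275,165,35,35,.086,.11))
rep('boss',pts(275,165,35,35,.0745,.085))
rep('mug',pts(315,100,80,60,.07,.11));rep('candle',pts(130,120,50,50,.06,.11));rep('box',pts(305,215,48,40,.035,.06));rep('big',pts(350,215,45,35,.04,.09));rep('yellow',pts(262,222,30,35,.03,.09))
E
```

```text
table z 0.0010567598907609277
knobtop 209 [ 0.4849 -0.1836  0.0442] rect [ 0.4849 -0.1843] [0.0454 0.0311] 42.6
scoop top 458 [0.3836 0.2981 0.0415] rect [0.3822 0.2988] [0.0569 0.1401] 68.9
hoprim 329 [0.501  0.0947 0.1161] rect [0.4971 0.0939] [0.1182 0.1155] 89.0
deck 3641 [0.4841 0.0265 0.0657] rect [0.4914 0.0424] [0.2249 0.1383] 84.6
shaft 23 [ 0.4859 -0.0235  0.0979] rect [ 0.486  -0.0235] [0.012  0.0086] 88.5
boss 66 [ 0.4847 -0.0227  0.0793] rect [ 0.4855 -0.0238] [0.0239 0.0241] 45.8
mug 787 [ 0.6442 -0.1796  0.0877] rect [ 0.6226 -0.1765] [0.1199 0.1801] 0.5
candle 379 [0.5748 0.3045 0.0794] rect [0.5703 0.2991] [0.0953 0.0749] 73.7
box 808 [ 0.3597 -0.121   0.0466] rect [ 0.3597 -0.1217] [0.0766 0.0621] 82.4
big 397 [ 0.3667 -0.2239  0.0574] rect [ 0.3668 -0.226 ] [0.059  0.0397] 48.4
yellow 218 [0.3533 0.0104 0.0441] rect [0.3437 0.0088] [0.0669 0.0301] 8.7
```

View pics/c0.png

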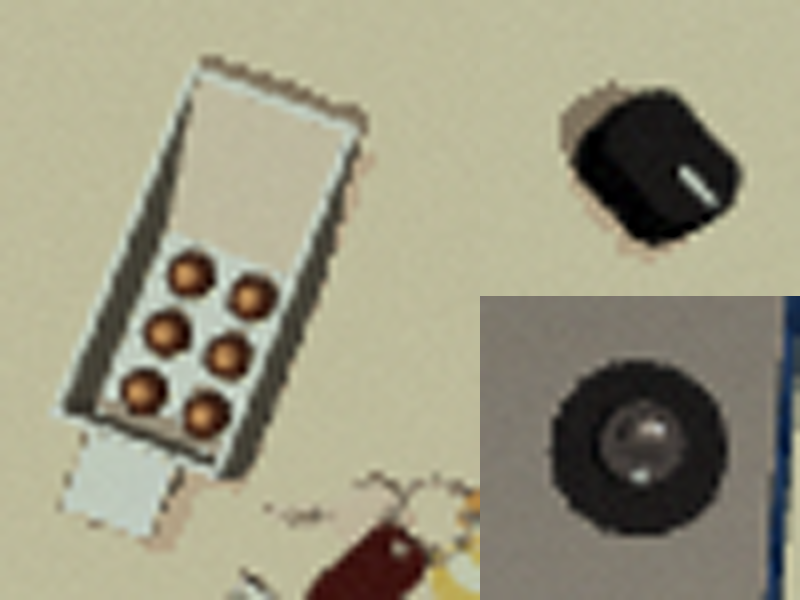

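Crop: scoop lip at the top (200–360, 60–130), tab at (120,490), and all six nuts on the floor. The knob's white pointer is at its lower right, so knob x has yaw +42.6°. The shaft tick faces down, so mill yaw is about -5.5°.

```bash
cat >> h.py <<'E'
from scipy.spatial.transform import Rotation as Ro
def rot(psi,al): # psi: world yaw of tool x; al: turn about tool y (deg)
    return Ro.from_euler('z',psi,degrees=True)*Ro.from_matrix(np.diag([1,-1,-1.]))*Ro.from_euler('y',al,degrees=True)
def cur():
    s=sense(); q=s['eef_rot']; return s['eef_pos'],Ro.from_quat([q[1],q[2],q[3],q[0]])
def plan(wps,start=None):
    p,R=start or cur()
    for P,Q in wps:
        dp=R.inv().apply(np.array(P)-p)/.25; dr=(R.inv()*Q).as_rotvec()/np.pi
        print('dp',dp.round(3).tolist(),'dr',dr.round(4).tolist())
YS=-21.1; SC=np.array([.3724,.3026,.021])
def scoop_tcp(sc,yaw,pitch,lean=-20,g=(.003,0,.005)):
    """TCP pose which holds the scoop with scoop_center sc, given yaw and pour angle"""
    S=Ro.from_euler('z',yaw,degrees=True)*Ro.from_euler('y',pitch,degrees=True)
    Q=rot(yaw+180,lean+pitch)
    return np.array(sc)+S.apply(g)-.003*Q.as_matrix()[:,2],Q
E
python3 - <<'E'
from h import *
P,Q=scoop_tcp(SC+[0,0,.13],YS,0)
plan([((.42,-.2,.33),rot(70,0)),((.44,.1,.30),rot(115,-10)),(P,Q)])
E
```

```text
dp [1.201, -0.778, -0.308] dr [-0.0003, -0.0002, -0.2537]
dp [1.768, -1.838, -0.187] dr [-0.0442, -0.0438, -0.5023]
dp [1.861, -2.682, 0.379] dr [-0.1303, -0.055, -0.7383]
```

```bash
python3 - <<'E'
from h import *
plan([((.40,-.33,.33),rot(40,0)),((.41,-.3,.33),rot(65,0))])
E
```

```text
dp [0.914, -0.337, -0.309] dr [-0.0004, -0.0001, -0.087]
dp [1.0, -0.43, -0.308] dr [-0.0003, -0.0002, -0.2259]
```

Call:
move_arm(
  moves=[
    {"jaw": 1, "dp": [0.5, -0.2, -0.3], "dr": [0, 0, -0.06]},
    {"jaw": 1, "dp": [0.8, -0.35, -0.31], "dr": [0, 0, -0.12]},
    {"jaw": 1, "dp": [1.0, -0.43, -0.31], "dr": [0, 0, -0.17]},
    {"jaw": 1, "dp": [1.0, -0.43, -0.31], "dr": [0, 0, -0.226]},
    {"jaw": 1, "dp": [1.0, -0.43, -0.31], "dr": [0, 0, -0.226]},
    {"jaw": 1, "dp": [1.0, -0.43, -0.31], "dr": [0, 0, -0.226]},
  ],
)

```text
t: 0.85
eef_pos: [0.4115, -0.2983, 0.3311]
eef_rot: [0.0, 0.842, 0.539, 0.0]
force: [-0.3, 0.0, -0.3]
width: 0.0853
grasp_force: 0.0
```

```bash
python3 - <<'E'
from h import *
print(sense()['joint_positions'].round(2))
plan([((.42,-.09,.33),rot(90,0))])
E
```

```text
[-0.79  0.17  0.11  1.5   0.    1.21]
dp [0.771, -0.318, 0.004] dr [0.0002, 0.0, -0.1376]
```

Call:
move_arm(
  moves=[
    {"jaw": 1, "dp": [0.26, -0.1, 0], "dr": [0, 0, -0.05]},
    {"jaw": 1, "dp": [0.5, -0.2, 0], "dr": [0, 0, -0.1]},
    {"jaw": 1, "dp": [0.77, -0.32, 0], "dr": [0, 0, -0.138]},
    {"jaw": 1, "dp": [0.77, -0.32, 0], "dr": [0, 0, -0.138]},
  ],
)

```text
t: 1.35
eef_pos: [0.4181, -0.0898, 0.3308]
eef_rot: [-0.0, 0.707, 0.707, 0.0]
force: [-0.0, -0.5, -0.1]
width: 0.0853
grasp_force: 0.0
```

```bash
python3 - <<'E'
from h import *
plan([((.42,.14,.3),rot(125,-10))])
P,Q=scoop_tcp(SC+[0,0,.13],YS,0); P1,Q=scoop_tcp(SC,YS,0)
plan([(P,Q),(P1,Q)],((.42,.14,.3),rot(125,-10)))
E
```

```text
dp [0.919, 0.008, 0.123] dr [-0.017, -0.0539, -0.1937]
dp [0.724, 0.221, 0.446] dr [-0.0488, -0.0539, -0.1821]
dp [0.814, 0.221, 0.958] dr [-0.0488, -0.0539, -0.1821]
```

Call:
move_arm(
  moves=[
    {"jaw": 1, "dp": [0.25, 0, 0.03], "dr": [-0.005, -0.015, -0.055]},
    {"jaw": 1, "dp": [0.5, 0, 0.06], "dr": [-0.01, -0.03, -0.11]},
    {"jaw": 1, "dp": [0.75, 0, 0.1], "dr": [-0.015, -0.045, -0.16]},
    {"jaw": 1, "dp": [0.92, 0.01, 0.12], "dr": [-0.017, -0.054, -0.194]},
    {"jaw": 1, "dp": [0.92, 0.01, 0.12], "dr": [-0.017, -0.054, -0.194]},
  ],
)

```text
t: 1.98
eef_pos: [0.4214, 0.1402, 0.2998]
eef_rot: [0.077, 0.458, 0.884, -0.041]
force: [-0.0, -0.0, 0.3]
width: 0.0856
grasp_force: 0.0
```

```bash
python3 - <<'E'
from h import *
P,Q=scoop_tcp(SC+[0,0,.10],YS,0)
plan([(P,Q)])
E
```

```text
dp [0.746, 0.22, 0.562] dr [-0.0491, -0.0541, -0.181]
```

Call:
move_arm(
  moves=[
    {"jaw": 1, "dp": [0.25, 0.07, 0.15], "dr": [-0.015, -0.015, -0.055]},
    {"jaw": 1, "dp": [0.5, 0.15, 0.3], "dr": [-0.03, -0.03, -0.11]},
    {"jaw": 1, "dp": [0.7, 0.2, 0.5], "dr": [-0.045, -0.05, -0.165]},
    {"jaw": 1, "dp": [0.746, 0.22, 0.562], "dr": [-0.0491, -0.0541, -0.181]},
    {"jaw": 1, "dp": [0.746, 0.22, 0.562], "dr": [-0.0491, -0.0541, -0.181]},
    {"jaw": 1, "dp": [0.746, 0.22, 0.562], "dr": [-0.0491, -0.0541, -0.181]},
  ],
)

```text
t: 2.72
eef_pos: [0.3771, 0.2992, 0.1306]
eef_rot: [0.171, 0.184, 0.967, -0.032]
force: [-0.4, -0.8, -0.0]
width: 0.0854
grasp_force: 0.0
```

```bash
python3 - <<'E'
from h import *
P,Q=scoop_tcp(SC,YS,0)
plan([(P,Q)]); print(sense()['joint_positions'].round(2))
im,d=snap('scene','s1'); cv2.imwrite('pics/s1c.png',cv2.resize(im[150:350,120:390,::-1],(800,592)))
E
```

```text
dp [0.154, 0.005, 0.377] dr [-0.0005, 0.0005, -0.0025]
[ 0.66  0.14 -0.52  0.73 -0.3   1.01]
```

View pics/s1c.png

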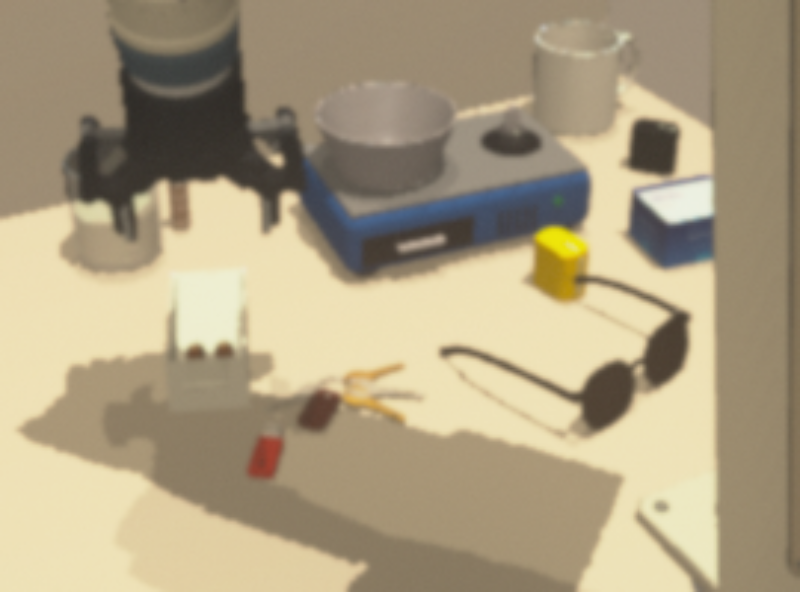

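The open gripper hangs squarely above the scoop (210,340 in the crop), with two nuts visible inside it. Descending and closing.

Call:
move_arm(
  moves=[
    {"jaw": 1, "dp": [0.06, 0, 0.15], "dr": [0, 0, -0.0025]},
    {"jaw": 1, "dp": [0.12, 0.005, 0.28], "dr": [0, 0, -0.0025]},
    {"jaw": 1, "dp": [0.14, 0.005, 0.34], "dr": [0, 0, -0.0025]},
    {"jaw": 1, "dp": [0.154, 0.005, 0.377], "dr": [0, 0, -0.0025]},
    {"jaw": 1, "dp": [0.154, 0.005, 0.377], "dr": [0, 0, -0.0025]},
    {"jaw": 0.7, "dp": [0.154, 0.005, 0.377], "dr": [0, 0, -0.0025]},
    {"jaw": 0.65, "dp": [0.154, 0.005, 0.377], "dr": [0, 0, -0.0025]},
    {"jaw": 0.5, "dp": [0.154, 0.005, 0.377], "dr": [0, 0, -0.0025]},
    {"jaw": 0.4, "dp": [0.154, 0.005, 0.377], "dr": [0, 0, -0.0025]},
    {"jaw": 0.3, "dp": [0.154, 0.005, 0.377], "dr": [0, 0, -0.0025]},
    {"jaw": 0.3, "dp": [0.154, 0.005, 0.377], "dr": [0, 0, -0.0025]},
  ],
  squeeze=50,
)

```text
t: 4.15
eef_pos: [0.3735, 0.303, 0.0292]
eef_rot: [0.172, 0.179, 0.968, -0.032]
force: [-1.7, -1.3, 6.2]
width: 0.0552
grasp_force: 52.1
```

```bash
cat >> h.py <<'E'
H=np.array([.498,.0945,.117])
def lip_tcp(off,dz,yaw,pitch,**k):
    """lip edge `off` m behind the hopper centre along the pour direction, dz above rim"""
    S=Ro.from_euler('z',yaw,degrees=True)*Ro.from_euler('y',pitch,degrees=True)
    f=np.array([np.cos(np.radians(yaw)),np.sin(np.radians(yaw)),0])
    return scoop_tcp(H-off*f+[0,0,dz]-S.apply([.080,0,.021]),yaw,pitch,**k)
E
python3 - <<'E'
from h import *
P0,Q0=scoop_tcp(SC,YS,0); P,Q=scoop_tcp(SC+[0,0,.20],YS,0)
print(P0)
plan([(P,Q)]);
plan([lip_tcp(.06,.10,-55,0),lip_tcp(.06,.10,-90,0)],(P,Q))
E
```

```text
[0.37424159 0.30188939 0.02881908]
dp [-0.279, -0.004, -0.748] dr [0.0001, 0.0009, 0.0006]
dp [-0.25, -0.288, 0.197] dr [0.0644, -0.0, 0.177]
dp [-0.494, -0.081, 0.286] dr [0.1309, -0.0, 0.3597]
```

Call:
move_arm(
  moves=[
    {"jaw": 0.3, "dp": [-0.03, 0, -0.07], "dr": [0, 0, 0]},
    {"jaw": 0.3, "dp": [-0.09, 0, -0.24], "dr": [0, 0, 0]},
    {"jaw": 0.3, "dp": [-0.15, 0, -0.41], "dr": [0, 0, 0]},
    {"jaw": 0.3, "dp": [-0.22, 0, -0.58], "dr": [0, 0, 0]},
    {"jaw": 0.3, "dp": [-0.27, 0, -0.71], "dr": [0, 0, 0]},
    {"jaw": 0.3, "dp": [-0.28, 0, -0.75], "dr": [0, 0, 0]},
    {"jaw": 0.3, "dp": [-0.28, 0, -0.75], "dr": [0, 0, 0]},
  ],
)

```text
t: 5.03
eef_pos: [0.3742, 0.3026, 0.2281]
eef_rot: [0.171, 0.179, 0.968, -0.032]
force: [0.2, -0.1, -2.3]
width: 0.0553
grasp_force: 53.5
```

```bash
python3 - <<'E'
from h import *
plan([lip_tcp(.06,.10,-55,0),lip_tcp(.06,.10,-90,0)])
im,d=snap('scene','s2'); im2,d2=snap('top','t2')
a=cv2.resize(im[100:300,100:300,::-1],(400,400)); b=cv2.resize(im2[100:300,100:300,::-1],(400,400))
cv2.imwrite('pics/st2.png',cv2.hconcat([a,b]))
E
```

```text
dp [-0.251, -0.291, 0.196] dr [0.0644, 0.0005, 0.1777]
dp [-0.495, -0.084, 0.285] dr [0.1311, 0.0006, 0.3604]
```

View pics/st2.png

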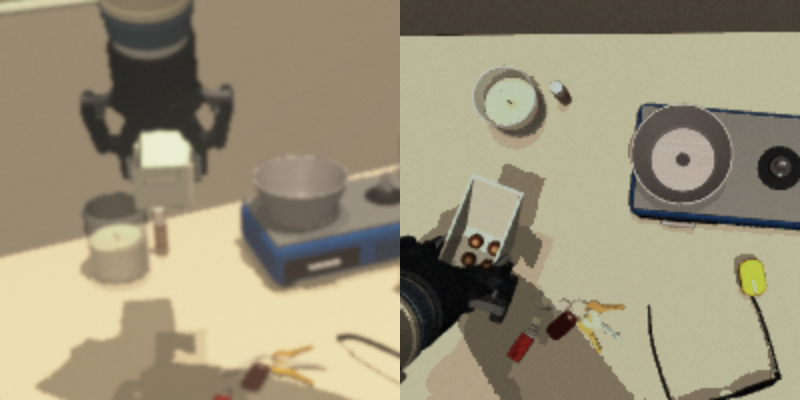

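The scoop is lifted and level (left: 165,170; right: 490,220) with nuts inside. Swinging it towards the hopper, gently.

Call:
move_arm(
  moves=[
    {"jaw": 0.3, "dp": [-0.03, -0.03, 0.02], "dr": [0.007, 0, 0.02]},
    {"jaw": 0.3, "dp": [-0.08, -0.1, 0.06], "dr": [0.02, 0, 0.06]},
    {"jaw": 0.3, "dp": [-0.14, -0.18, 0.11], "dr": [0.038, 0, 0.105]},
    {"jaw": 0.3, "dp": [-0.2, -0.25, 0.16], "dr": [0.053, 0, 0.145]},
    {"jaw": 0.3, "dp": [-0.26, -0.28, 0.2], "dr": [0.067, 0, 0.185]},
    {"jaw": 0.3, "dp": [-0.31, -0.26, 0.22], "dr": [0.083, 0, 0.228]},
    {"jaw": 0.3, "dp": [-0.37, -0.22, 0.245], "dr": [0.098, 0, 0.27]},
    {"jaw": 0.3, "dp": [-0.43, -0.16, 0.265], "dr": [0.114, 0, 0.315]},
    {"jaw": 0.3, "dp": [-0.475, -0.11, 0.28], "dr": [0.125, 0, 0.345]},
    {"jaw": 0.3, "dp": [-0.495, -0.084, 0.285], "dr": [0.131, 0, 0.36]},
    {"jaw": 0.3, "dp": [-0.495, -0.084, 0.285], "dr": [0.131, 0, 0.36]},
  ],
)

```text
t: 6.5
eef_pos: [0.4985, 0.2325, 0.2018]
eef_rot: [0.123, 0.696, 0.697, -0.125]
force: [0.2, 0.1, -1.4]
width: 0.0555
grasp_force: 53.5
```

```bash
python3 - <<'E'
from h import *
print(sense()['joint_positions'].round(2))
plan([lip_tcp(.045,.05,-90,15),lip_tcp(.03,.03,-90,30),lip_tcp(.028,.012,-90,38)])
s=lip_tcp(.028,.012,-90,38)
print('then')
plan([lip_tcp(.028,.008,-90,a) for a in (46,54,60,66,75)],s)
E
```

```text
[ 0.44  0.39  0.04  1.37 -0.32  2.03]
dp [-0.016, -0.002, 0.122] dr [-0.0006, 0.0843, 0.0005]
dp [-0.09, -0.002, 0.149] dr [-0.0006, 0.1677, 0.0004]
dp [-0.103, -0.002, 0.188] dr [-0.0007, 0.2121, 0.0003]
then
dp [-0.016, 0.0, -0.028] dr [-0.0, 0.0444, -0.0]
dp [-0.033, 0.0, -0.068] dr [0.0, 0.0889, 0.0]
dp [-0.049, 0.0, -0.097] dr [-0.0, 0.1222, -0.0]
dp [-0.068, 0.0, -0.124] dr [0.0, 0.1556, 0.0]
dp [-0.102, 0.0, -0.161] dr [0.0, 0.2056, -0.0]
```

Call:
move_arm(
  moves=[
    {"jaw": 0.3, "dp": [-0.008, -0.002, 0.06], "dr": [0, 0.042, 0]},
    {"jaw": 0.3, "dp": [-0.016, -0.002, 0.122], "dr": [0, 0.084, 0]},
    {"jaw": 0.3, "dp": [-0.053, -0.002, 0.135], "dr": [0, 0.126, 0]},
    {"jaw": 0.3, "dp": [-0.09, -0.002, 0.149], "dr": [0, 0.168, 0]},
    {"jaw": 0.3, "dp": [-0.103, -0.002, 0.188], "dr": [0, 0.2, 0]},
    {"jaw": 0.3, "dp": [-0.103, -0.002, 0.188], "dr": [0, 0.212, 0]},
    {"jaw": 0.3, "dp": [-0.103, -0.002, 0.188], "dr": [0, 0.212, 0]},
  ],
)

```text
t: 7.38
eef_pos: [0.497, 0.1915, 0.168]
eef_rot: [-0.111, 0.698, 0.699, 0.111]
force: [0.1, 0.5, -0.8]
width: 0.0555
grasp_force: 53.4
```

```bash
python3 - <<'E'
from h import *
print(sense()['joint_positions'].round(2))
plan([lip_tcp(.028,.008,-90,a) for a in (46,54,60,66,75)])
im,d=snap('scene','s3'); im2,d2=snap('top','t3')
a=cv2.resize(im[100:300,150:350,::-1],(400,400)); b=cv2.resize(im2[120:250,170:300,::-1],(400,400))
cv2.imwrite('pics/st3.png',cv2.hconcat([a,b]))
E
```

```text
[ 0.05  0.24 -0.27  1.05  0.31  1.62]
dp [-0.015, 0.004, -0.022] dr [-0.0001, 0.0444, 0.0002]
dp [-0.032, 0.004, -0.063] dr [-0.0001, 0.0888, 0.0002]
dp [-0.048, 0.004, -0.092] dr [-0.0001, 0.1222, 0.0002]
dp [-0.067, 0.004, -0.119] dr [-0.0001, 0.1555, 0.0002]
dp [-0.101, 0.004, -0.155] dr [-0.0001, 0.2055, 0.0002]
```

View pics/st3.png

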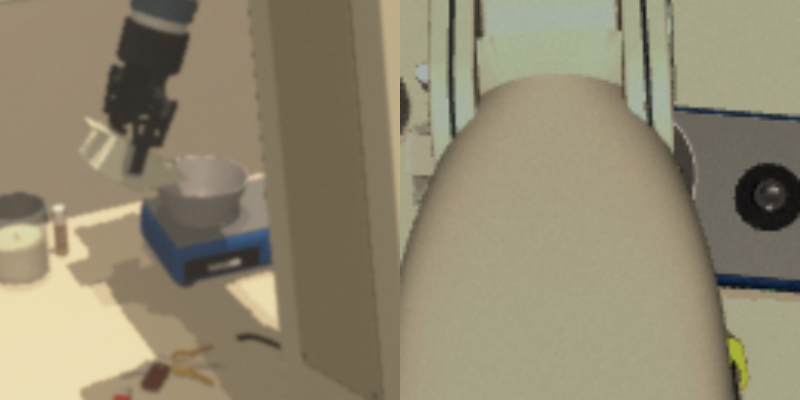

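Left: the scoop is tilted with its lip (175,180) over the near part of the hopper mouth. The arm hides this area in the top view. Pouring slowly.

Call:
move_arm(
  moves=[
    {"jaw": 0.3, "dp": [-0.008, 0.004, -0.01], "dr": [0, 0.022, 0]},
    {"jaw": 0.3, "dp": [-0.015, 0.004, -0.022], "dr": [0, 0.044, 0]},
    {"jaw": 0.3, "dp": [-0.023, 0.004, -0.042], "dr": [0, 0.066, 0]},
    {"jaw": 0.3, "dp": [-0.032, 0.004, -0.063], "dr": [0, 0.089, 0]},
    {"jaw": 0.3, "dp": [-0.032, 0.004, -0.063], "dr": [0, 0.089, 0]},
    {"jaw": 0.3, "dp": [-0.04, 0.004, -0.078], "dr": [0, 0.105, 0]},
    {"jaw": 0.3, "dp": [-0.048, 0.004, -0.092], "dr": [0, 0.122, 0]},
    {"jaw": 0.3, "dp": [-0.048, 0.004, -0.092], "dr": [0, 0.122, 0]},
    {"jaw": 0.3, "dp": [-0.067, 0.004, -0.119], "dr": [0, 0.156, 0]},
    {"jaw": 0.3, "dp": [-0.067, 0.004, -0.119], "dr": [0, 0.156, 0]},
    {"jaw": 0.3, "dp": [-0.101, 0.004, -0.155], "dr": [0, 0.206, 0]},
    {"jaw": 0.3, "dp": [-0.101, 0.004, -0.155], "dr": [0, 0.206, 0]},
  ],
)

```text
t: 8.98
eef_pos: [0.4989, 0.1556, 0.1964]
eef_rot: [-0.327, 0.627, 0.627, 0.326]
force: [0.5, -1.2, -1.8]
width: 0.0553
grasp_force: 53.6
```

```bash
python3 - <<'E'
from h import *
s=sense();print(s['joint_positions'].round(2),s['force'])
plan([lip_tcp(.028,.012,-90,60),lip_tcp(.04,.04,-90,35),lip_tcp(.07,.08,-90,10),lip_tcp(.09,.10,-90,0)])
im,d=snap('scene','s4')
E
```

```text
[-0.3   0.37 -0.31  1.3   0.9   1.07] [ 0.47275739 -1.20439347 -1.81203369]
dp [0.019, -0.004, 0.071] dr [-0.0006, -0.0835, -0.0005]
dp [0.098, -0.004, 0.177] dr [-0.0007, -0.2224, -0.0004]
dp [0.206, -0.004, 0.286] dr [-0.0008, -0.3613, -0.0002]
dp [0.269, -0.004, 0.333] dr [-0.0008, -0.4168, -0.0002]
```

Call:
move_arm(
  moves=[
    {"jaw": 0.3, "dp": [0, 0, 0], "dr": [0, 0, 0]},
    {"jaw": 0.3, "dp": [0.009, 0, 0.035], "dr": [0, -0.042, 0]},
    {"jaw": 0.3, "dp": [0.019, -0.004, 0.071], "dr": [0, -0.084, 0]},
    {"jaw": 0.3, "dp": [0.058, -0.004, 0.125], "dr": [0, -0.14, 0]},
    {"jaw": 0.3, "dp": [0.075, -0.004, 0.15], "dr": [0, -0.18, 0]},
    {"jaw": 0.3, "dp": [0.098, -0.004, 0.177], "dr": [0, -0.222, 0]},
    {"jaw": 0.3, "dp": [0.15, -0.004, 0.23], "dr": [0, -0.275, 0]},
    {"jaw": 0.3, "dp": [0.18, -0.004, 0.26], "dr": [0, -0.33, 0]},
    {"jaw": 0.3, "dp": [0.206, -0.004, 0.286], "dr": [0, -0.361, 0]},
    {"jaw": 0.3, "dp": [0.269, -0.004, 0.333], "dr": [0, -0.417, 0]},
    {"jaw": 0.3, "dp": [0.269, -0.004, 0.333], "dr": [0, -0.417, 0]},
  ],
)

```text
t: 10.4
eef_pos: [0.4973, 0.2668, 0.205]
eef_rot: [0.124, 0.695, 0.698, -0.121]
force: [0.3, -0.3, -1.7]
width: 0.0551
grasp_force: 53.6
```

```bash
python3 - <<'E'
from h import *
im,d=snap('scene','s5'); im2,d2=snap('top','t5')
a=cv2.resize(im[100:300,150:350,::-1],(400,400)); b=cv2.resize(im2[120:270,130:280,::-1],(400,400))
cv2.imwrite('pics/st5.png',cv2.hconcat([a,b]))
print(sense()['joint_positions'].round(2))
S=scoop_tcp(SC+[0,0,.20],YS,0); plan([scoop_tcp([.43,.28,.2],-55,0),S])
plan([scoop_tcp(SC+[0,0,z],YS,0) for z in(.02,.003,.001)],S)
E
```

```text
[ 0.49  0.42  0.09  1.41 -0.31  2.08]
dp [0.05, -0.265, -0.029] dr [-0.0652, -0.0006, -0.1823]
dp [0.11, -0.492, -0.141] dr [-0.1294, -0.0002, -0.3593]
dp [0.246, -0.0, 0.677] dr [0.0, 0.0, 0.0]
dp [0.27, -0.0, 0.74] dr [0.0, 0.0, 0.0]
dp [0.272, -0.0, 0.748] dr [0.0, 0.0, 0.0]
```

View pics/st5.png

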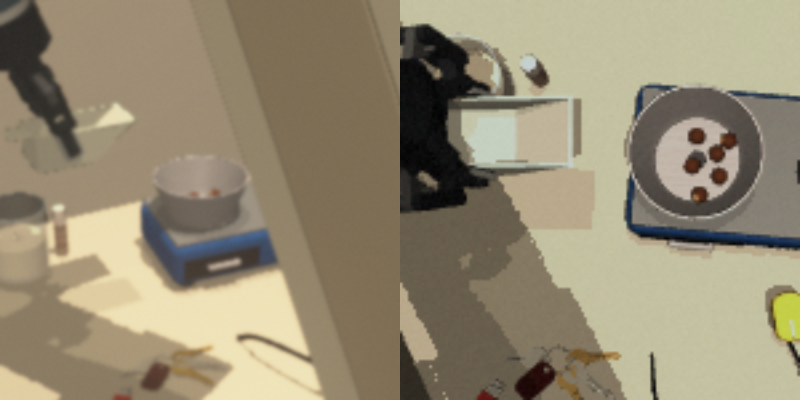

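All six nuts lie in the hopper: right half (697,135), (728,140), (717,152), (693,165), (719,175) and (698,195). Returning the scoop.

Call:
move_arm(
  moves=[
    {"jaw": 0.3, "dp": [0.02, -0.13, -0.015], "dr": [-0.02, 0, -0.055]},
    {"jaw": 0.3, "dp": [0.03, -0.2, -0.02], "dr": [-0.04, 0, -0.11]},
    {"jaw": 0.3, "dp": [0.05, -0.265, -0.029], "dr": [-0.06, 0, -0.165]},
    {"jaw": 0.3, "dp": [0.07, -0.34, -0.06], "dr": [-0.08, 0, -0.22]},
    {"jaw": 0.3, "dp": [0.09, -0.42, -0.1], "dr": [-0.1, 0, -0.275]},
    {"jaw": 0.3, "dp": [0.11, -0.492, -0.141], "dr": [-0.12, 0, -0.33]},
    {"jaw": 0.3, "dp": [0.11, -0.492, -0.141], "dr": [-0.1294, 0, -0.3593]},
    {"jaw": 0.3, "dp": [0.11, -0.492, -0.141], "dr": [-0.1294, 0, -0.3593]},
    {"jaw": 0.3, "dp": [0.11, -0.492, -0.141], "dr": [-0.1294, 0, -0.3593]},
  ],
)

```text
t: 11.62
eef_pos: [0.375, 0.3001, 0.2294]
eef_rot: [0.17, 0.183, 0.968, -0.032]
force: [0.1, 0.9, -0.9]
width: 0.0555
grasp_force: 53.6
```

```bash
python3 - <<'E'
from h import *
plan([scoop_tcp(SC+[0,0,z],YS,0) for z in(.02,.003,.0005)])
im2,d=snap('top','t6'); W=world('top',d).reshape(-1,3)
# plane of the rim: fit top band around scoop
m=(abs(W[:,0]-.40)<.07)&(abs(W[:,1]-.29)<.08)&(W[:,2]>.22)&(W[:,2]<.26)
P=W[m]; c=P.mean(0); A=np.c_[P[:,:2]-c[:2],np.ones(len(P))]
k=np.linalg.lstsq(A,P[:,2],rcond=None)[0]; f=np.array([.933,-.36])
print(len(P),'slope along scoop x',k[:2]@f,'across',k[:2]@[.36,.933],np.std(A@k-P[:,2]),c)
# lip edge height
s=(W[:,:2]-SC[:2])@f; t=(W[:,:2]-SC[:2])@[.36,.933]
for a in range(-60,100,10):
    q=(s>a/1e3)&(s<(a+10)/1e3)&(abs(abs(t)-.0265)<.004)&(W[:,2]>.15)&(W[:,2]<.26)
    if q.sum(): print(a,q.sum(),np.percentile(W[q,2],80).round(4))
E
```

```text
dp [0.251, 0.006, 0.677] dr [-0.0006, -0.0004, -0.0016]
dp [0.274, 0.006, 0.741] dr [-0.0006, -0.0004, -0.0016]
dp [0.278, 0.006, 0.751] dr [-0.0006, -0.0004, -0.0016]
824 slope along scoop x -0.05724271331445894 across -0.01765972904344998 0.008639191459606703 [0.41547006 0.28628703 0.23625003]
-30 1 0.2347
-20 1 0.2039
-10 42 0.2428
0 58 0.2458
10 66 0.2426
20 71 0.2419
30 68 0.2421
40 58 0.2425
50 47 0.2431
60 40 0.244
70 33 0.2434
80 10 0.2442
```

The rim is level at 0.2425 m, as expected. Setting it down and releasing.

Call:
move_arm(
  moves=[
    {"jaw": 0.3, "dp": [0.08, 0, 0.2], "dr": [0, 0, 0]},
    {"jaw": 0.3, "dp": [0.16, 0.006, 0.42], "dr": [0, 0, 0]},
    {"jaw": 0.3, "dp": [0.23, 0.006, 0.62], "dr": [0, 0, 0]},
    {"jaw": 0.3, "dp": [0.26, 0.006, 0.7], "dr": [0, 0, 0]},
    {"jaw": 0.3, "dp": [0.274, 0.006, 0.74], "dr": [0, 0, 0]},
    {"jaw": 0.3, "dp": [0.278, 0.006, 0.75], "dr": [0, 0, 0]},
    {"jaw": 0.3, "dp": [0.278, 0.006, 0.75], "dr": [0, 0, 0]},
    {"jaw": 0.7, "dp": [0.278, 0.006, 0.75], "dr": [0, 0, 0]},
    {"jaw": 0.85, "dp": [0.278, 0.006, 0.75], "dr": [0, 0, 0]},
    {"jaw": 1, "dp": [0.278, 0.006, 0.75], "dr": [0, 0, 0]},
    {"jaw": 1, "dp": [0.278, 0.006, 0.75], "dr": [0, 0, 0]},
  ],
)

```text
t: 13.05
eef_pos: [0.3737, 0.3024, 0.029]
eef_rot: [0.17, 0.181, 0.968, -0.033]
force: [0.0, -0.0, 0.2]
width: 0.0855
grasp_force: 0.0
```

```bash
python3 - <<'E'
from h import *
P,R=cur()
plan([(P+[0,0,.18],rot(158.9,-20)),((.39,.16,.3),rot(190,0))])
E
```

```text
dp [-0.245, -0.001, -0.677] dr [-0.0007, -0.0006, -0.0004]
dp [-0.62, -0.509, -0.928] dr [-0.0306, 0.1077, -0.1715]
```

Call:
move_arm(
  moves=[
    {"jaw": 1, "dp": [-0.05, 0, -0.14], "dr": [0, 0, 0]},
    {"jaw": 1, "dp": [-0.12, 0, -0.33], "dr": [0, 0, 0]},
    {"jaw": 1, "dp": [-0.2, 0, -0.55], "dr": [0, 0, 0]},
    {"jaw": 1, "dp": [-0.3, -0.1, -0.7], "dr": [-0.005, 0.018, -0.028]},
    {"jaw": 1, "dp": [-0.4, -0.2, -0.8], "dr": [-0.01, 0.036, -0.057]},
    {"jaw": 1, "dp": [-0.5, -0.35, -0.88], "dr": [-0.015, 0.06, -0.1]},
    {"jaw": 1, "dp": [-0.62, -0.509, -0.93], "dr": [-0.025, 0.085, -0.135]},
    {"jaw": 1, "dp": [-0.62, -0.509, -0.93], "dr": [-0.03, 0.108, -0.17]},
    {"jaw": 1, "dp": [-0.62, -0.509, -0.93], "dr": [-0.03, 0.108, -0.17]},
  ],
)

```text
t: 14.18
eef_pos: [0.3909, 0.1593, 0.3002]
eef_rot: [-0.001, -0.083, 0.997, -0.001]
force: [-0.5, 0.5, -0.1]
width: 0.0849
grasp_force: 0.0
```

```bash
python3 - <<'E'
from h import *
K=np.array([.4849,-.1840]); 
plan([((.44,-.05,.3),rot(215,0))])
plan([((*K,.13),rot(222.6,0)),((*K,.027),rot(222.6,0))],((.44,-.05,.3),rot(215,0)))
# recheck scoop, nuts
im,d=snap('top','t7'); W=world('top',d)
S=W.reshape(-1,3); m=(abs(S[:,0]-.38)<.1)&(abs(S[:,1]-.30)<.09)&(S[:,2]>.034)&(S[:,2]<.06)
print(m.sum(),S[m].mean(0),cv2.minAreaRect(S[m,:2].astype(np.float32)),np.percentile(S[m,2],[5,50,95]))
E
```

```text
dp [-0.055, -0.858, 0.001] dr [-0.0001, -0.0006, -0.1415]
dp [0.16, -0.542, 0.68] dr [0.0, 0.0, -0.0422]
dp [0.16, -0.542, 1.092] dr [0.0, 0.0, -0.0422]<stdin>:8: RuntimeWarning: Mean of empty slice.
  ret = um.true_divide(
Traceback (most recent call last):
IndexError: index -1 is out of bounds for axis 0 with size 0
```

Call:
move_arm(
  moves=[
    {"jaw": 1, "dp": [-0.01, -0.2, 0], "dr": [0, 0, -0.035]},
    {"jaw": 1, "dp": [-0.02, -0.42, 0], "dr": [0, 0, -0.07]},
    {"jaw": 1, "dp": [-0.04, -0.64, 0], "dr": [0, 0, -0.11]},
    {"jaw": 1, "dp": [-0.055, -0.858, 0], "dr": [0, 0, -0.1415]},
    {"jaw": 1, "dp": [-0.055, -0.858, 0], "dr": [0, 0, -0.1415]},
  ],
)

```text
t: 14.85
eef_pos: [0.44, -0.0509, 0.3]
eef_rot: [-0.001, -0.3, 0.954, -0.001]
force: [0.2, -0.0, 0.4]
width: 0.0852
grasp_force: 0.0
```

```bash
python3 - <<'E'
from h import *
K=np.array([.4849,-.1840]); 
plan([((*K,.13),rot(222.6,0)),((*K,.033),rot(222.6,0))])
im,d=snap('top','t8'); W=world('top',d)
S=W.reshape(-1,3)
m=(abs(S[:,0]-.38)<.1)&(abs(S[:,1]-.30)<.09)&(S[:,2]>.034)&(S[:,2]<.06)
print(m.sum(),cv2.minAreaRect(S[m,:2].astype(np.float32)),np.percentile(S[m,2],[5,50,95]))
E
```

```text
dp [0.157, -0.538, 0.681] dr [-0.0003, -0.0006, -0.0424]
dp [0.156, -0.538, 1.069] dr [-0.0003, -0.0006, -0.0424]
462 ((0.3837086260318756, 0.3003475069999695), (0.05737229064106941, 0.1403719037771225), 68.76377868652344) [0.03548297 0.0420975  0.04558641]
```

Scoop is upright on the table at its original spot. Moving above the knob.

Call:
move_arm(
  moves=[
    {"jaw": 1, "dp": [0.06, -0.2, 0.15], "dr": [0, 0, -0.02]},
    {"jaw": 1, "dp": [0.12, -0.4, 0.35], "dr": [0, 0, -0.042]},
    {"jaw": 1, "dp": [0.157, -0.538, 0.52], "dr": [0, 0, -0.042]},
    {"jaw": 1, "dp": [0.157, -0.538, 0.68], "dr": [0, 0, -0.042]},
    {"jaw": 1, "dp": [0.157, -0.538, 0.68], "dr": [0, 0, -0.042]},
  ],
)

```text
t: 15.52
eef_pos: [0.4834, -0.1792, 0.1284]
eef_rot: [-0.003, -0.364, 0.931, 0.002]
force: [1.5, -0.3, 0.2]
width: 0.0858
grasp_force: 0.0
```

```bash
python3 - <<'E'
from h import *
K=np.array([.4849,-.1840]); 
plan([((*K,.033),rot(222.6,0))]); print(sense()['joint_positions'].round(2))
E
```

```text
dp [0.007, -0.02, 0.381] dr [0.0018, -0.001, 0.0008]
[-0.52  0.27 -0.29  1.01 -0.   -1.26]
```

Call:
move_arm(
  moves=[
    {"jaw": 1, "dp": [0, 0, 0.1], "dr": [0, 0, 0]},
    {"jaw": 1, "dp": [0, 0, 0.25], "dr": [0, 0, 0]},
    {"jaw": 1, "dp": [0, 0, 0.34], "dr": [0, 0, 0]},
    {"jaw": 1, "dp": [0, 0, 0.388], "dr": [0, 0, 0]},
    {"jaw": 1, "dp": [0, 0, 0.388], "dr": [0, 0, 0]},
    {"jaw": 1, "dp": [0, 0, 0.388], "dr": [0, 0, 0]},
  ],
)

```text
t: 16.27
eef_pos: [0.4856, -0.1818, 0.0352]
eef_rot: [-0.0, -0.365, 0.931, -0.001]
force: [0.8, 0.3, 0.4]
width: 0.0854
grasp_force: 0.0
```

```bash
python3 - <<'E'
from h import *
K=np.array([.4849,-.1840]); 
plan([((*K,.033),rot(222.6,0))])
E
```

```text
dp [0.008, -0.005, 0.009] dr [-0.0006, -0.0003, 0.0009]
```

Call:
move_arm(
  moves=[
    {"jaw": 1, "dp": [0.006, -0.004, 0.006], "dr": [0, 0, 0]},
    {"jaw": 1, "dp": [0.006, -0.004, 0.006], "dr": [0, 0, 0]},
    {"jaw": 0.5, "dp": [0.006, -0.004, 0.006], "dr": [0, 0, 0]},
    {"jaw": 0.35, "dp": [0.006, -0.004, 0.006], "dr": [0, 0, 0]},
    {"jaw": 0.3, "dp": [0.006, -0.004, 0.006], "dr": [0, 0, 0]},
    {"jaw": 0.2, "dp": [0.006, -0.004, 0.006], "dr": [0, 0, 0]},
    {"jaw": 0.1, "dp": [0.006, -0.004, 0.006], "dr": [0, 0, 0]},
    {"jaw": 0.05, "dp": [0.006, -0.004, 0.006], "dr": [0, 0, 0]},
    {"jaw": 0.05, "dp": [0.006, -0.004, 0.006], "dr": [0, 0, 0]},
  ],
  squeeze=60,
)

```text
t: 17.4
eef_pos: [0.4845, -0.1837, 0.0324]
eef_rot: [-0.001, -0.364, 0.931, -0.0]
force: [-0.4, 0.4, 5.3]
width: 0.0291
grasp_force: 59.4
```

```bash
python3 - <<'E'
from h import *
P,R=cur(); T=np.array([.4857,-.0237])
plan([(P+[0,0,.14],R),((*T,.172),rot(174.3,0)),((*T,.142),rot(174.3,0))])
E
```

```text
dp [0.001, -0.0, -0.56] dr [0.0, 0.0, 0.0]
dp [-0.437, 0.466, -0.559] dr [-0.0003, -0.0003, 0.2691]
dp [-0.437, 0.467, -0.439] dr [-0.0003, -0.0003, 0.2691]
```

Call:
move_arm(
  moves=[
    {"jaw": 0.05, "dp": [0, 0, -0.1], "dr": [0, 0, 0]},
    {"jaw": 0.05, "dp": [0, 0, -0.3], "dr": [0, 0, 0]},
    {"jaw": 0.05, "dp": [0, 0, -0.5], "dr": [0, 0, 0.03]},
    {"jaw": 0.05, "dp": [-0.07, 0.07, -0.56], "dr": [0, 0, 0.07]},
    {"jaw": 0.05, "dp": [-0.17, 0.18, -0.56], "dr": [0, 0, 0.12]},
    {"jaw": 0.05, "dp": [-0.27, 0.29, -0.56], "dr": [0, 0, 0.17]},
    {"jaw": 0.05, "dp": [-0.37, 0.39, -0.56], "dr": [0, 0, 0.22]},
    {"jaw": 0.05, "dp": [-0.43, 0.46, -0.56], "dr": [0, 0, 0.26]},
    {"jaw": 0.05, "dp": [-0.437, 0.466, -0.56], "dr": [0, 0, 0.269]},
    {"jaw": 0.05, "dp": [-0.437, 0.466, -0.56], "dr": [0, 0, 0.269]},
    {"jaw": 0.05, "dp": [-0.437, 0.466, -0.56], "dr": [0, 0, 0.269]},
  ],
)

```text
t: 18.77
eef_pos: [0.4857, -0.0245, 0.172]
eef_rot: [-0.001, 0.049, 0.999, -0.001]
force: [-0.1, -0.2, -1.3]
width: 0.0293
grasp_force: 59.2
```

```bash
python3 - <<'E'
from h import *
T=np.array([.4857,-.0237])
plan([((*T,z),rot(174.3,0)) for z in (.140,.125,.111)])
print(sense()['joint_positions'].round(2))
im,d=snap('scene','s9'); im2,d2=snap('top','t9')
a=cv2.resize(im[140:290,200:350,::-1],(400,400)); b=cv2.resize(im2[120:270,200:350,::-1],(400,400))
cv2.imwrite('pics/st9.png',cv2.hconcat([a,b]))
E
```

```text
dp [0.0, 0.003, 0.128] dr [-0.0004, -0.0004, 0.0003]
dp [0.0, 0.003, 0.188] dr [-0.0004, -0.0004, 0.0003]
dp [0.0, 0.004, 0.244] dr [-0.0004, -0.0004, 0.0003]
[-0.22  0.19 -0.28  1.1  -0.   -0.12]
```

View pics/st9.png

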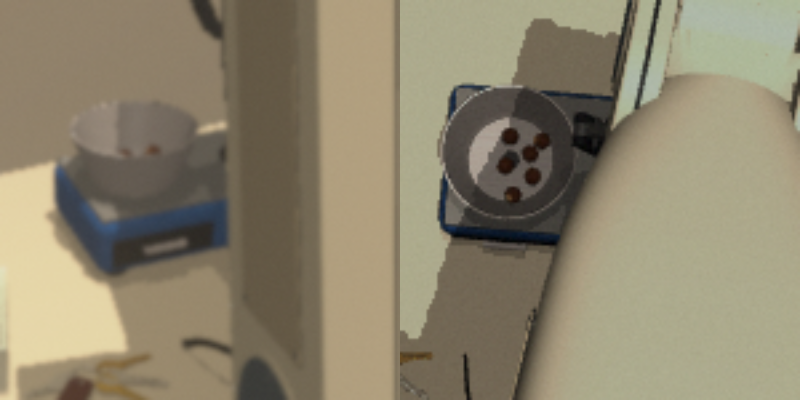

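The six nuts are still in the hopper, but the arm hides the shaft, so I'll descend by force reading.

Call:
move_arm(
  moves=[
    {"jaw": 0.05, "dp": [0, 0.003, 0.06], "dr": [0, 0, 0]},
    {"jaw": 0.05, "dp": [0, 0.003, 0.128], "dr": [0, 0, 0]},
    {"jaw": 0.05, "dp": [0, 0.003, 0.15], "dr": [0, 0, 0]},
    {"jaw": 0.05, "dp": [0, 0.003, 0.165], "dr": [0, 0, 0]},
    {"jaw": 0.05, "dp": [0, 0.003, 0.175], "dr": [0, 0, 0]},
    {"jaw": 0.05, "dp": [0, 0.003, 0.175], "dr": [0, 0, 0]},
  ],
)

```text
t: 19.62
eef_pos: [0.4858, -0.0231, 0.1285]
eef_rot: [-0.0, 0.05, 0.999, -0.001]
force: [0.2, 0.5, 0.0]
width: 0.0292
grasp_force: 59.2
```

Call:
move_arm(
  moves=[
    {"jaw": 0.05, "dp": [0, 0, 0.01], "dr": [0, 0, 0]},
    {"jaw": 0.05, "dp": [0, 0, 0.02], "dr": [0, 0, 0]},
    {"jaw": 0.05, "dp": [0, 0, 0.028], "dr": [0, 0, 0]},
    {"jaw": 0.05, "dp": [0, 0, 0.028], "dr": [0, 0, 0]},
  ],
)

```text
t: 20.12
eef_pos: [0.486, -0.0234, 0.1213]
eef_rot: [-0.0, 0.05, 0.999, -0.001]
force: [2.7, -4.7, -1.1]
width: 0.0292
grasp_force: 59.4
```

Engaged (underside at about 0.089 m) with a small side load. I'll shift with that load and continue down.

Call:
move_arm(
  moves=[
    {"jaw": 0.05, "dp": [-0.002, -0.004, 0.003], "dr": [0, 0, 0]},
    {"jaw": 0.05, "dp": [-0.002, -0.004, 0.012], "dr": [0, 0, 0]},
    {"jaw": 0.05, "dp": [-0.002, -0.004, 0.02], "dr": [0, 0, 0]},
    {"jaw": 0.05, "dp": [-0.002, -0.004, 0.028], "dr": [0, 0, 0]},
    {"jaw": 0.05, "dp": [-0.002, -0.004, 0.028], "dr": [0, 0, 0]},
  ],
)

```text
t: 20.75
eef_pos: [0.4859, -0.024, 0.1141]
eef_rot: [-0.001, 0.05, 0.999, -0.0]
force: [0.2, -0.5, 0.2]
width: 0.0292
grasp_force: 59.4
```

Call:
move_arm(
  moves=[
    {"jaw": 0.05, "dp": [0, 0, 0.008], "dr": [0, 0, 0]},
    {"jaw": 0.05, "dp": [0, 0, 0.014], "dr": [0, 0, 0]},
    {"jaw": 0.05, "dp": [0, 0, 0.014], "dr": [0, 0, 0]},
    {"jaw": 0.05, "dp": [0, 0, 0.014], "dr": [0, 0, 0]},
  ],
)

```text
t: 21.25
eef_pos: [0.486, -0.0241, 0.1109]
eef_rot: [-0.001, 0.05, 0.999, -0.0]
force: [-1.3, 0.2, 2.1]
width: 0.029
grasp_force: 59.7
```

Contact with the boss is starting. Pressing down the 6 mm stroke.

Call:
move_arm(
  moves=[
    {"jaw": 0.05, "dp": [0, 0, 0.006], "dr": [0, 0, 0]},
    {"jaw": 0.05, "dp": [0, 0, 0.012], "dr": [0, 0, 0]},
    {"jaw": 0.05, "dp": [0, 0, 0.018], "dr": [0, 0, 0]},
    {"jaw": 0.05, "dp": [0, 0, 0.022], "dr": [0, 0, 0]},
    {"jaw": 0.05, "dp": [0, 0, 0.022], "dr": [0, 0, 0]},
    {"jaw": 0.05, "dp": [0, 0, 0.022], "dr": [0, 0, 0]},
  ],
  squeeze=80,
)

```text
t: 22.0
eef_pos: [0.4861, -0.0241, 0.1055]
eef_rot: [-0.0, 0.05, 0.999, -0.0]
force: [-1.7, 0.4, 5.8]
width: 0.0292
grasp_force: 81.2
```

Call:
move_arm(
  moves=[
    {"jaw": 0.05, "dp": [0, 0, 0.005], "dr": [0, 0, 0]},
    {"jaw": 0.05, "dp": [0, 0, 0.01], "dr": [0, 0, 0]},
    {"jaw": 0.05, "dp": [0, 0, 0.01], "dr": [0, 0, 0]},
    {"jaw": 0.05, "dp": [0, 0, 0.01], "dr": [0, 0, 0]},
  ],
)

```text
t: 22.5
eef_pos: [0.4862, -0.0241, 0.1047]
eef_rot: [0.0, 0.049, 0.999, -0.001]
force: [-8.9, 2.3, 28.3]
width: 0.0291
grasp_force: 84.7
```

Call:
move_arm(
  moves=[
    {"jaw": 0.05, "dp": [0, 0, -0.002], "dr": [0, 0, 0]},
    {"jaw": 0.05, "dp": [0, 0, -0.002], "dr": [0, 0, 0]},
    {"jaw": 0.05, "dp": [0, 0, -0.002], "dr": [0, 0, 0]},
    {"jaw": 0.05, "dp": [0, 0, -0.002], "dr": [0, 0, 0]},
  ],
)

```text
t: 23.0
eef_pos: [0.4862, -0.0241, 0.1048]
eef_rot: [0.0, 0.049, 0.999, -0.001]
force: [-7.0, 1.3, 22.7]
width: 0.0286
grasp_force: 83.6
```

```bash
python3 - <<'E'
from h import *
print(ctrl.close_job())
E
```

```text
the job is handed in; nothing more can be done
None
```

I handed the job in at about 23 s. All six nuts are in the hopper and the scoop stands upright where it began. The knob is home on the shaft by height and force readings (the arm hid it from both cameras), still gripped with the spindle on its stop; no verdict came back.

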